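Let off a ratchet clamp onto a bottle

TASK

The ratchet's pawl is holding the clamp's jaw back from the small bottle. Take the pawl by its red ball, lift it out of the toothed wheel and lay it right over so that it stays clear, then wind the wheel backward (counter-clockwise seen from above) by its black crank post until the jaw has pushed the bottle against the end stop and grips it at about 14 N. Never force the wheel against the pawl, squeeze the bottle with 30 N or more, tip it, or disturb the things lying round about.

Things in the scene. Friction and masses are not known exactly. Their poses are not given: they have to be found in the camera images.
- clamp: Bench clamp, bolted down: grey bed plate 116 x 368 mm, 12 mm thick. Origin on the wheel's upright axis, at the worktop; z up. Its +y axis runs along the bed from the wheel to the bottle and the end stop (blue block with an aluminium V), -y to the pawl. The end stop is set anywhere within 18 mm along the bed and its place is not reported: find it by feel.
- wheel: Steel wheel 140 mm across, 18 saw teeth on its upper face (tops 59 mm above the worktop). Origin on its upright axis at the worktop, axes as the clamp's at the start. Backward = counter-clockwise from above; closing takes 0.8 to 1.9 rad. A brake drags with 0.45 N m (10 N at the crank post), so it stays where left and holds the jaw's grip. It cannot turn backward while the pawl is in its teeth.
- crank (a point): Black upright crank post on the wheel, round, 18 mm thick, smooth from 68 to 108 mm above the worktop, top at 110 mm. The point lies on the post's centre line 92 mm above the worktop, 47 mm from the wheel's axis; it goes round with the wheel. It is fixed to the wheel: a tight grip hides or adds load by twist; a loose one that pushes along the round feels it truly.
- pawl: Pawl: red arm 50 mm long on a level hinge pin that runs along the clamp's x axis; steel toe dropped between the wheel's teeth from above. Origin on the hinge pin. It swings up and over through 1.75 rad, away from the wheel (towards the clamp's -y); gravity draws it back until about 1.1 rad and from there onward keeps it laid over.
- pawl_ball (a point): Centre of the pawl's red ball handle, 20 mm across, on a stem. At the start it is 100 mm above the worktop, 36 mm from the hinge pin along the clamp's +y and 34 mm above it; it travels on an arc of 49.5 mm radius about the pin, over its top, to about 40 mm on the other side.
- pawl_hinge (a point): Middle of the pawl's hinge pin, 66 mm above the worktop, 106 mm from the wheel's axis along the clamp's -y.
- jaw: Blue jaw, 56 mm wide, top 64 mm above the worktop, with a rubber-buffered dark pad that yields 1 mm for each 6 N; driven along the clamp's y by the wheel through a rack, 22 mm for each radian of backward turn. Each 10 N of grip adds 4 to 5 N to the force needed at the crank post. Origin at the clamp's origin at the start.
- pad_face (a point): Middle of the pad's face (unpressed), 42 mm above the worktop.
- bottle: Small glass bottle with a blue cap and dark red label, 46 mm across, 86 mm high, standing loose on the bed plate between the pad and the end stop. Origin at the centre of its underside.
- timer: white lab timer, 66x66x18 mm, lying on the bench. Bystander; origin at the centre of its underside.
- tape: roll of tan tape, 64 mm across, 18 mm high, lying flat. Bystander; origin at the centre of its underside.
- marker: marker pen, 140 mm long, lying at the front edge. Bystander; origin at the centre of its underside.
- dish: petri dish, 63 mm across, 15 mm high. Bystander; origin at the centre of its underside.
Mind the look-alikes: they are no part of the job. What is shaped like the bottle but orange or turquoise is not meant.

How it is judged:
On the way, in this order (a step that is already met when the one before it is completed fails the run):
1. the pawl is laid over, clear of the wheel (y of pawl_ball in the frame of clamp below -0.125 m), for 0.2 s.
2. the jaw grips the bottle against the end stop with more than 7 N (contact force between jaw and bottle above 7 N), for 0.2 s.
At the end, for the whole second after the job is handed in: The pawl lies over on the side away from the wheel (ball more than 19 mm beyond its hinge pin), and the jaw, let go, grips the bottle with 7 to 21 N; the bottle is upright within 0.1 rad and at rest (contact force between jaw and bottle between 7 and 21 N and y of pawl_ball in the frame of clamp below -0.125 m and angle between bottle's own z axis and vertical below 0.1 rad and linear speed of bottle below 0.01 m/s); the robot touches nothing.
It fails at once if the jaw squeezes the bottle with more than 30 N (contact force between jaw and bottle above 30 N).
It fails at once if the wheel is forced against the pawl (more than 20 N) (contact force between pawl and wheel above 20 N).
It fails at once if the bottle is tipped (angle between bottle's own z axis and vertical above 0.3 rad).
It fails at once if a bystander is disturbed (moved by more than 30 mm) (distance of any of timer, tape, marker, dish from where it was at the start of the episode above 0.03 m).
It also fails if it takes over 72 s, if anything falls off the work surface, if the arm or the gripper's body presses on something with over 40 N, if the wrist force passes 120 N, or if a joint passes its speed limit or range.

ROBOT

A 6-joint arm with a two-finger parallel gripper is mounted at the origin on a cart in front of the work surface, level with it; the furniture and walls round the work are solid. World frame = base frame: x ahead of the robot, y to its left, z up, the work surface at z = 0. Lengths are in m, angles in rad, forces in N, time in s.
With the tool pointing down it reaches from about 0.375 to 0.975 m from the base axis. Payload 3.8 kg.
Tool frame: the origin (TCP) lies midway between the tips of the shut fingers; the grasp point (between the pads) lies 19 mm behind it; z points along the fingers, y is the direction in which the jaws open and shut (so a half turn about z gives the same grasp; the last joint's range is limited). The gripper opens to 85 mm and grips with 20 to 120 N. Pads are 22 mm wide; open, the fingers measure 114 mm over their backs; the gripper's body (76 mm by 85 mm) begins 54 mm behind the grasp point. The pads swing forward as they close: fully open they stand 13 mm farther back than shut.
Start: joints at [-1.226, 0.264, 1.604, -0, 1.274, -0.037], TCP at [0.251, -0.626, 0.231] pointing down, gripper open.
Joint ranges: [-2.63, 2.63], [-0.94, 2.18], [0.31, 2.57], [-1.31, 4.45], [0, 2.66], [-2.55, 2.55]. Speed limits (rad/s): [2.57, 2.57, 3.14, 3.14, 3.14, 3.14].

INTERFACE

Orientations are given as a rotation vector (axis times angle).
In Python, from workcell import readout, read_camera, camera_params, bot gives the robot as it stands.
- The arm moves only by the tool apply_moves, never from a script. Its argument "plan" is a list that holds one entry, the list of rows, each a list of 7 numbers: the shift along the tool's x, y, z each as a share of 1000 mm, from -1 to 1, then the turn, a rotation vector about the tool's x, y, z each as a share of pi rad, from -1 to 1, then the gripper command: -1 is fully open, 1 is shut, values between are in proportion. A call has exactly 8 rows; each row is the pose to reach, as a shift and turn from the pose commanded when the call began, along the tool's axes at that moment, turning the shorter way round; what a row does not reach only later rows make up. A row lasts 1/12 s, in which the tool goes at most 41.7 mm and 7.16 degrees, less where a joint would pass 70% of its speed; a pose out of reach is approached as far as the arm can. A call with a number of a shift or a turn outside -1 to 1 is refused whole. A call with a gripper value outside its range is refused whole. The fingers move at their own pace and stop on an object; "force" is the grip in N (left out, the last holds). Time passes only in rows, so rows that repeat a pose let the fingers close, or fill a call up. It gives the time, the measured TCP pose, the force and the opening at its end, in the units of the state.
- readout.read_state(): the state, without advancing time (a new reading comes with each control period).
- read_camera(name): name is "scene" or "top" or "wrist"; returns the picture (384x512x3 uint8, red, green, blue); there is no depth.
- camera_params(name): a dict with "fovy" (degrees; the focal length in pixels is half the picture's height over the tangent of half this angle, whatever the lens; pixels are square), "cx", "cy" (the principal point, pixels), "k1" (the pictures are not rectified: a ray, as slopes to the right and down, at radius r is drawn at 1 + k1 r^2 times it, then the intrinsics apply), "rvec" (rotation vector, rad) and "tvec" (3), from world to camera coordinates, as OpenCV has them; the wrist camera has in their place "hand_eye" (4x4, takes a point from camera to tool coordinates, whose origin is the TCP and whose axes are the flange's). Camera axes: x right, y down, z forward; pixel columns grow to the right and rows downward; lengths in m; the calibration is good to about 2 mm. A picture is of the moment at which its call begins: read the wrist's pose just before it. camera_params takes no time and is no camera call.
- bot.finish_job(): hands the job in, once; it reports no verdict.
The state is a dict: "time": time; "q": joint angles; "joint_vel": joint speeds; "joint_torque": joint torques, N m; "tool_pos": TCP position; "tcp_rot": TCP orientation; "wrist_force": force on the tool from outside, world axes, zero at the start; "torque": the same for the moment, N m; "width": opening from 0.0 (shut) to 1.0 (fully open).
Only numpy, scipy, OpenCV 4.12 (cv2) and the standard library are available. Lean on these libraries where they do the work, as an engineer would, in place of code of your own. Each camera call takes 0.05 s, during which the arm holds its last target.

## Working session

There is one attempt and no reset: what is moved stays moved. The work goes in short steps, Python scripts to look and compute and a tool call to move; the robot and the scene stay as the last step left them, time stands still between calls to the robot, and variables do not carry over. Pictures are saved under pics/ and viewed, and the job is handed in when it is done.

Besides the shell and the picture viewer there is one more tool, called after "Request:" as name([rows], argument=value, ...), one row to a line, values as JSON. apply_moves: Moves the arm, as the interface text tells. Shift numbers are shares of 1000 mm and turn numbers shares of pi rad, none past 1 either way. Its arguments: {"type":"object","properties":{"plan":{"type":"array","items":{"type":"array","items":{"type":"array","items":{"type":"number","minimum":-1,"maximum":1}}}},"force":{"type":"number"}},"required":["plan"]}

```bash
mkdir -p pics; ls
python3 - <<'E'
from workcell import readout, read_camera, camera_params, bot
import cv2
print(readout.read_state())
for n in ("scene","top","wrist"):
    print(n,camera_params(n))
    im=read_camera(n); cv2.imwrite(f"pics/{n}0.png",im[:,:,::-1])
E
```

```text
pics
{'time': 0.0, 'q': array([-1.22590041e+00,  2.64754516e-01,  1.60539822e+00,  6.29467833e-07,
        1.27366034e+00, -3.69045040e-02]), 'joint_vel': array([ 0.00023962,  0.00054068, -0.00074614, -0.00181757, -0.00071352,
        0.00093915]), 'joint_torque': array([-1.93176609e-03, -5.15106511e+01, -3.67314327e+01, -1.03180375e-04,
        1.27165092e-02, -3.02681293e-06]), 'tool_pos': array([ 0.2512483 , -0.62571144,  0.229948  ]), 'tcp_rot': array([-3.08236756e+00, -5.95678035e-01,  5.33684440e-04]), 'wrist_force': array([-0.3940352 ,  0.118873  , -0.52870666]), 'torque': array([-0.00777841, -0.00586987, -0.00718886]), 'width': 1.0011616329555697}
scene {'fovy': 55.39217638601868, 'cx': 257.72295563926843, 'cy': 198.3099205190078, 'k1': 0.01714982736958408, 'rvec': array([ 0.69595013, -2.30401768,  1.51715222]), 'tvec': array([0.39444161, 0.19651144, 0.87329758])}
top {'fovy': 55.82904620962557, 'cx': 256.10000811261904, 'cy': 188.06346192802962, 'k1': -0.0996789072269571, 'rvec': array([ 2.20559344, -2.17375506,  0.0613627 ]), 'tvec': array([0.01143763, 0.48730858, 1.14954324])}
wrist {'fovy': 66.30558696233946, 'cx': 256.5918326121946, 'cy': 193.29275022474067, 'k1': -0.0313591395523999, 'hand_eye': array([[ 2.25865852e-04, -9.51332108e-01, -3.08167436e-01,
         7.85395874e-02],
       [ 9.99999962e-01,  1.65485334e-04,  2.22068668e-04,
         4.67760048e-04],
       [-1.60263864e-04, -3.08167474e-01,  9.51332109e-01,
        -1.42678960e-01],
       [ 0.00000000e+00,  0.00000000e+00,  0.00000000e+00,
         1.00000000e+00]])}
```

View pics/top0.png

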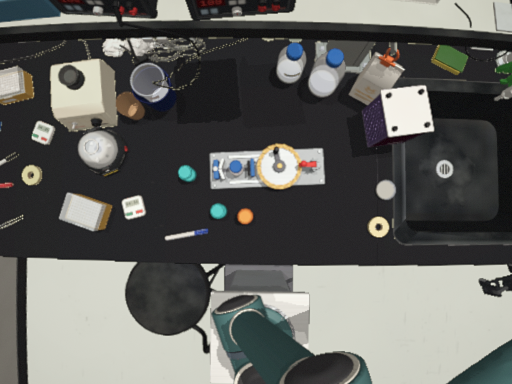

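View pics/scene0.png

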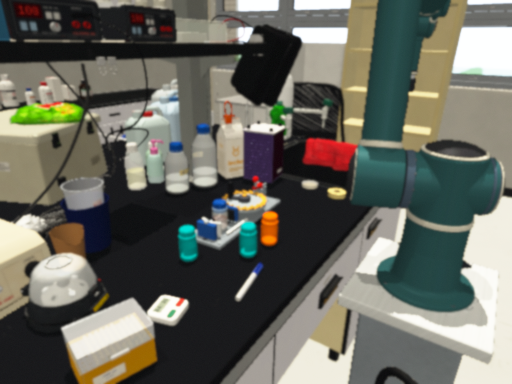

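Top view: the clamp lies across (210–325, 150–188), the wheel is near (279,166), the red pawl near (309,164), and the blue-capped bottle near (235,167). The look-alikes are turquoise at (187,173) and (218,211), and orange at (245,216). I'll enlarge a crop to confirm.

```bash
cat > h.py <<'E'
import numpy as np, cv2
from scipy.spatial.transform import Rotation as R
from workcell import readout, read_camera, camera_params, bot
def cam(n,st=None):
    p=camera_params(n); f=192/np.tan(np.radians(p['fovy'])/2)
    if 'rvec' in p:
        Rm=R.from_rotvec(p['rvec']).as_matrix(); C=-Rm.T@p['tvec']; Rw=Rm.T
    else:
        Rt=R.from_rotvec(st['tcp_rot']).as_matrix(); H=p['hand_eye']
        Rw=Rt@H[:3,:3]; C=Rt@H[:3,3]+st['tool_pos']
    return p,f,Rw,C
def ray(c,u,v):
    p,f,Rw,C=c
    xd=np.array([(u-p['cx'])/f,(v-p['cy'])/f]); x=xd.copy()
    for _ in range(20): x=xd/(1+p['k1']*(x@x))
    d=Rw@np.array([x[0],x[1],1]); return C,d/np.linalg.norm(d)
def onz(c,u,v,z):
    C,d=ray(c,u,v); return C+d*(z-C[2])/d[2]
def tri(rs):
    A=0;b=0
    for C,d in rs:
        P=np.eye(3)-np.outer(d,d); A=A+P; b=b+P@C
    X=np.linalg.solve(A,b); return X,[np.linalg.norm(np.cross(X-C,d)) for C,d in rs]
def proj(c,X):
    p,f,Rw,C=c
    x=Rw.T@(np.asarray(X)-C); s=x[:2]/x[2]; s=s*(1+p['k1']*(s@s)); return p['cx']+f*s[0],p['cy']+f*s[1]
E
python3 - <<'E'
import cv2
im=cv2.imread('pics/top0.png'); c=im[140:200,200:335]; cv2.imwrite('pics/top0c.png',cv2.resize(c,None,fx=5.9,fy=5.9,interpolation=cv2.INTER_CUBIC))
im=cv2.imread('pics/scene0.png'); c=im[165:265,165:300]; cv2.imwrite('pics/scene0c.png',cv2.resize(c,None,fx=5.9,fy=5.9,interpolation=cv2.INTER_CUBIC))
E
```

```text
(no output)
```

View pics/top0c.png

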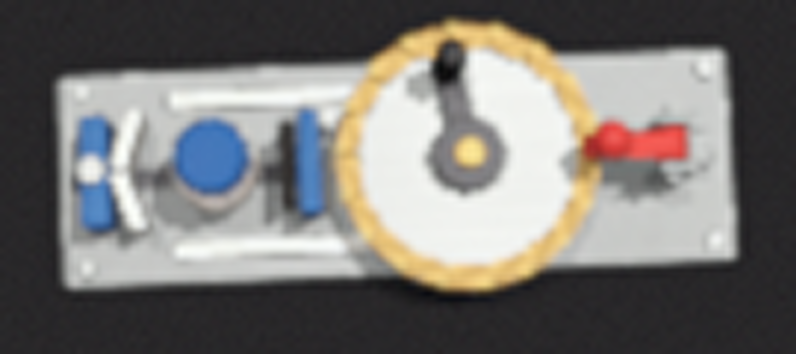

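View pics/scene0c.png

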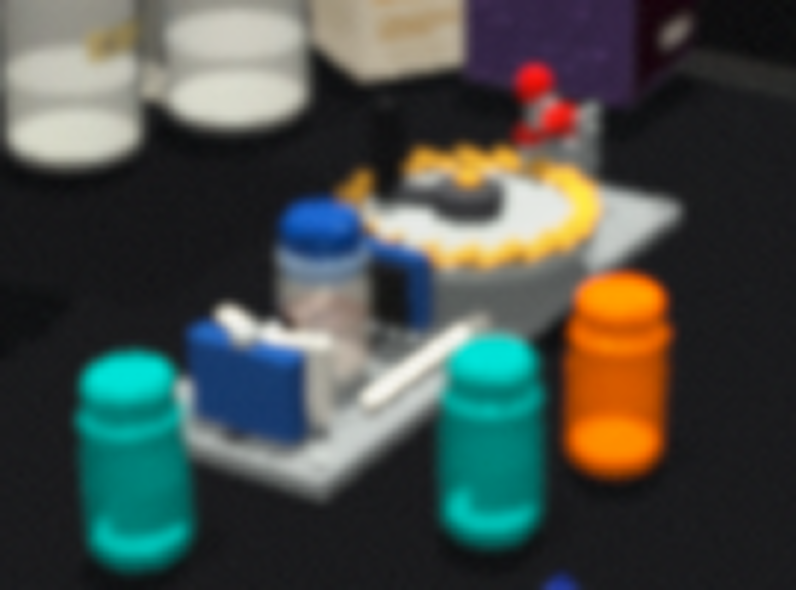

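The crop shows one blue-capped bottle on the bed, between the pad and the V stop, so that's the one meant. The turquoise and orange ones stand off the bed. The red ball is at crop (612,139), the crank top at (450,55) and the hub at (470,152).

Run:
```python
from h import *
t=cam('top'); s=cam('scene')
print('camC',t[3],s[3])
f=lambda a,b:(200+(a+.5)/5.9-.5,140+(b+.5)/5.9-.5)
c=[onz(t,*f(a,b),.012) for a,b in [(57,78),(727,50),(738,258),(66,290)]]
for x in c: print(x)
print('sizes',[np.linalg.norm(c[i]-c[(i+1)%4]) for i in range(4)])
yd=(c[0]+c[3]-c[1]-c[2])/2; print('yaw of clamp y rel world y',np.degrees(np.arctan2(-yd[0],yd[1])))
print('hub',onz(t,*f(470,152),.07))
im=cv2.imread('pics/top0.png'); hsv=cv2.cvtColor(im,cv2.COLOR_BGR2HSV)
m=cv2.inRange(hsv,(15,90,120),(30,255,255)); m[:140]=0;m[200:]=0;m[:,:250]=0;m[:,310:]=0
pts=cv2.findNonZero(m); (e)=cv2.minEnclosingCircle(pts); print('wheel circ',e, onz(t,*e[0],.055), e[1]/t[1]*1.1)
q=cv2.convexHull(pts); el=cv2.fitEllipse(q); print(el,onz(t,*el[0],.057))
print('crank top',onz(t,*f(450,50),.108))
b=f(612,139); print('ball z.1',onz(t,*b,.100))
g=lambda a,b:(165+(a+.5)/5.9-.5,165+(b+.5)/5.9-.5)
for bb in [(534,82),(558,117)]:
    print('tri ball',tri([ray(t,*b),ray(s,*g(*bb))]))
print('bottle cap',onz(t,*f(211,157),.086))
for n,a in dict(tq1=(187,173),tq2=(218,211),org=(245,215)).items(): print(n,onz(t,*a,.086))
for n,a in dict(timer=(133,208),mark=(187,235),dish=(386,190),tape=(378,227)).items(): print(n,onz(t,*a,.015))
```

```text
camC [0.41813896 0.01421979 1.17643859] [-0.0528834   0.8255056   0.52210482]
[0.59972059 0.17234037 0.012     ]
[ 0.62074306 -0.1965649   0.012     ]
[ 0.50581377 -0.2027859   0.012     ]
[0.48294824 0.16465228 0.012     ]
sizes [np.float64(0.36950377844522025), np.float64(0.11509754409713806), np.float64(0.3681489493290148), np.float64(0.11702516719782731)]
yaw of clamp y rel world y 3.4109433542716547
hub [ 0.5547178  -0.05175347  0.07      ]
wheel circ ((278.9656677246094, 165.81350708007812), 23.00554847717285) [ 0.55509632 -0.05179011  0.055     ] 0.06982867623206013
((278.7796325683594, 165.94082641601562), (43.65483093261719, 45.79894256591797), 174.72752380371094) [ 0.55444528 -0.05109802  0.057     ]
crank top [ 0.60167965 -0.03888712  0.108     ]
ball z.1 [ 0.5587692  -0.12200525  0.1       ]
tri ball (array([ 0.5596572 , -0.12131434,  0.1007007 ]), [np.float64(0.0011487386487026546), np.float64(0.0011487386487027261)])
tri ball (array([ 0.55616407, -0.12783725,  0.07904306]), [np.float64(0.0062108723772622), np.float64(0.0062108723772621235)])
bottle cap [0.54825822 0.08205214 0.086     ]
tq1 [0.52560767 0.22862206 0.086     ]
tq2 [0.41207427 0.13185253 0.086     ]
org [0.40133564 0.05040362 0.086     ]
timer [0.41654432 0.41665142 0.015     ]
mark [0.3331907  0.23774065 0.015     ]
dish [ 0.48685812 -0.40356016  0.015     ]
tape [ 0.36685356 -0.37677162  0.015     ]
```

```bash
cat >> h.py <<'E'
AX=np.array([.5548,-.0515]); YAW=np.radians(3.41)
CX=np.array([np.cos(YAW),np.sin(YAW)]); CY=np.array([-np.sin(YAW),np.cos(YAW)])
def cl(x,y): return AX+x*CX+y*CY     # clamp -> world xy
def toclamp(p): d=np.asarray(p)[:2]-AX; return d@CX,d@CY
def tgt(yang):  # tool down, tool y at world angle yang(rad)
    y=np.array([np.cos(yang),np.sin(yang),0]); z=np.array([0,0,-1.]); return np.column_stack([np.cross(y,z),y,z])
def plan(pos,yang,st=None,P=None,Rm=None):
    st=st or readout.read_state()
    P=st['tool_pos'] if P is None else P; Rm=R.from_rotvec(st['tcp_rot']).as_matrix() if Rm is None else Rm
    sh=Rm.T@(np.asarray(pos)-P); rv=R.from_matrix(Rm.T@tgt(yang)).as_rotvec()/np.pi
    return np.round(np.r_[sh,rv],4)
def show():
    s=readout.read_state(); Rm=R.from_rotvec(s['tcp_rot']).as_matrix()
    print('t',round(s['time'],2),'pos',s['tool_pos'].round(4),'clamp',np.round(toclamp(s['tool_pos']),4),'yang',round(np.degrees(np.arctan2(Rm[1,1],Rm[0,1])),2),'tilt',np.degrees(np.arccos(-Rm[2,2])).round(2),'F',s['wrist_force'].round(2),'w',round(s['width'],3),'q',s['q'].round(2)); return s
E
python3 -c "
from h import *
show(); print(plan(np.r_[cl(0,-.07),.2],YAW)); print(cl(0,-.07))"
```

```text
t 0.15 pos [ 0.2513 -0.6258  0.2302] clamp [-0.3371 -0.5553] yang -68.12 tilt 0.1 F [ 0.47 -0.68  0.32] w 1.003 q [-1.23  0.26  1.61 -0.    1.27 -0.04]
[ 4.735e-01 -3.534e-01  3.090e-02 -5.000e-04 -4.000e-04 -3.974e-01]
[ 0.55896364 -0.12137606]
```

Request:
apply_moves([
  [[0.473, -0.353, 0.03, 0, 0, -0.397, -1], [0.473, -0.353, 0.03, 0, 0, -0.397, -1], [0.473, -0.353, 0.03, 0, 0, -0.397, -1], [0.473, -0.353, 0.03, 0, 0, -0.397, -1], [0.473, -0.353, 0.03, 0, 0, -0.397, -1], [0.473, -0.353, 0.03, 0, 0, -0.397, -1], [0.473, -0.353, 0.03, 0, 0, -0.397, -1], [0.473, -0.353, 0.03, 0, 0, -0.397, -1]],
], force=25)

```text
time: 0.82
tool_pos: [0.4253, -0.3403, 0.2141]
tcp_rot: [-2.415, -2.009, -0.0]
wrist_force: [0.6, -0.5, -0.4]
width: 0.998
```

```bash
python3 -c "
from h import *
show(); print(plan(np.r_[cl(0,-.07),.2],YAW))"
```

```text
t 0.82 pos [ 0.4253 -0.3403  0.2141] clamp [-0.1464 -0.2806] yang -10.5 tilt 0.01 F [ 0.57 -0.5  -0.38] w 0.998 q [-0.72  0.03  1.9   0.    1.21 -0.54]
[ 0.2396  0.0915  0.0141 -0.     -0.     -0.0773]
```

Request:
apply_moves([
  [[0.24, 0.0915, 0.014, 0, 0, -0.077, -1], [0.24, 0.0915, 0.014, 0, 0, -0.077, -1], [0.24, 0.0915, 0.014, 0, 0, -0.077, -1], [0.24, 0.0915, 0.014, 0, 0, -0.077, -1], [0.24, 0.0915, 0.014, 0, 0, -0.077, -1], [0.24, 0.0915, 0.014, 0, 0, -0.077, -1], [0.24, 0.0915, 0.014, 0, 0, -0.077, -1], [0.24, 0.0915, 0.014, 0, 0, -0.077, -1]],
])

```text
time: 1.48
tool_pos: [0.5606, -0.1211, 0.1997]
tcp_rot: [-2.156, -2.284, 0.0]
wrist_force: [-0.5, -0.3, -0.8]
width: 0.997
```

```bash
python3 -c "
from h import *
s=show(); im=read_camera('wrist'); cv2.imwrite('pics/w1.png',im[:,:,::-1])
c=cam('wrist',s); print('ball expected',proj(c,np.r_[cl(0,-.07),.1]),'hinge',proj(c,np.r_[cl(0,-.106),.066]))
hsv=cv2.cvtColor(im,cv2.COLOR_RGB2HSV); m=cv2.inRange(hsv,(0,150,80),(6,255,255))|cv2.inRange(hsv,(174,150,80),(180,255,255))
n,l,st,ce=cv2.connectedComponentsWithStats(m); print([(st[i],ce[i]) for i in range(1,n) if st[i][4]>50])
"
```

```text
t 1.48 pos [ 0.5606 -0.1211  0.1997] clamp [ 0.0016 -0.0698] yang 3.29 tilt 0.06 F [-0.47 -0.27 -0.77] w 0.997 q [-0.26  0.1   1.86  0.    1.19 -0.31]
ball expected (np.float64(255.11277773168734), np.float64(193.4097569865649)) hinge (np.float64(255.4166936372565), np.float64(216.8269538288297))
[(array([244, 175,  22,  53, 878], dtype=int32), array([254.42482916, 201.74601367]))]
```

View pics/w1.png

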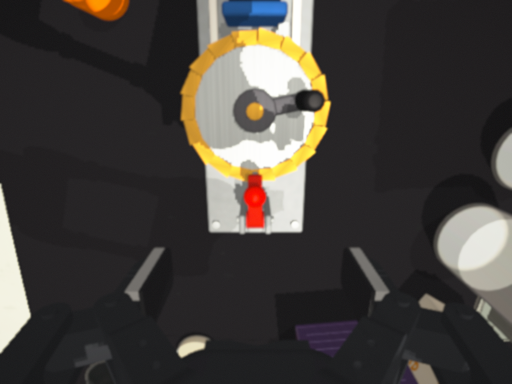

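```bash
python3 -c "
from h import *
s=show(); c=cam('wrist',s)
im=cv2.imread('pics/w1.png'); cv2.imwrite('pics/w1c.png',cv2.resize(im[20:240,170:345],None,fx=2.7,fy=2.7,interpolation=cv2.INTER_CUBIC))
for n,X in dict(ball=np.r_[cl(0,-.07),.1],hub=np.r_[cl(0,0),.07],crank=[.6017,-.0389,.11],c1=np.r_[cl(.058,-.146),.012]).items(): print(n,proj(c,X))
hsv=cv2.cvtColor(im,cv2.COLOR_BGR2HSV); m=cv2.inRange(hsv,(15,110,130),(30,255,255)); m[:, :170]=0;m[:,345:]=0;m[185:]=0
el=cv2.fitEllipse(cv2.convexHull(cv2.findNonZero(m))); print(el,onz(c,*el[0],.057),toclamp(onz(c,*el[0],.057)))
"
```

```text
t 1.53 pos [ 0.5598 -0.1228  0.1998] clamp [ 0.0007 -0.0715] yang 3.2 tilt 0.08 F [ 0.37 -0.62 -0.04] w 1.0 q [-0.26  0.1   1.86 -0.    1.19 -0.31]
ball (np.float64(256.2222908844599), np.float64(191.4825108633906))
hub (np.float64(256.00681555341794), np.float64(106.46826009492383))
crank (np.float64(318.97594108690026), np.float64(94.31550991456332))
c1 (np.float64(303.7378470809699), np.float64(228.54190574482197))
((254.7143096923828, 104.80608367919922), (150.7781982421875, 153.45028686523438), 12.737525939941406) [ 0.55349162 -0.05041158  0.057     ] (np.float64(-0.0012413269275371036), np.float64(0.0011643181220199878))
```

View pics/w1c.png

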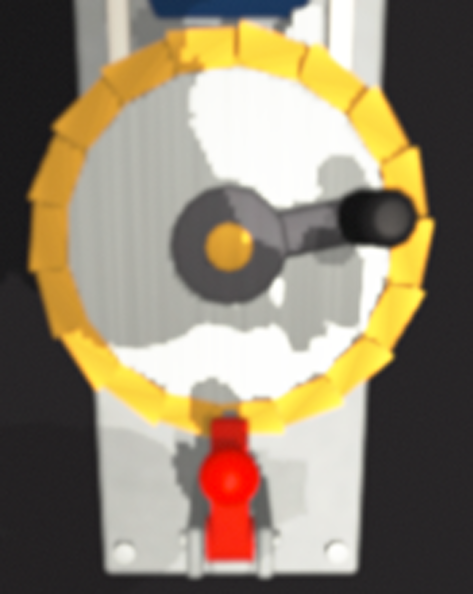

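```bash
python3 -c "
from h import *
s=show(); print(plan(np.r_[cl(0.0002,-.0713),.0795],YAW))"
```

```text
t 1.53 pos [ 0.5598 -0.1228  0.1998] clamp [ 0.0007 -0.0715] yang 3.2 tilt 0.08 F [ 0.37 -0.62 -0.04] w 1.0 q [-0.26  0.1   1.86 -0.    1.19 -0.31]
[ 2.000e-04 -4.000e-04  1.203e-01 -4.000e-04  1.000e-04 -1.200e-03]
```

Request:
apply_moves([
  [[0, 0, 0.03, 0, 0, 0, -1], [0, 0, 0.06, 0, 0, -0.001, -1], [0, 0, 0.085, 0, 0, -0.001, -1], [0, 0, 0.105, 0, 0, -0.001, -0.2], [0, 0, 0.117, 0, 0, -0.001, 0], [0, 0, 0.12, 0, 0, -0.001, 0.1], [0, 0, 0.12, 0, 0, -0.001, 0.1], [0, 0, 0.12, 0, 0, -0.001, 0.1]],
])

```text
time: 2.2
tool_pos: [0.5605, -0.1247, 0.0815]
tcp_rot: [2.158, 2.281, 0.001]
wrist_force: [0.3, -0.7, 0.5]
width: 0.447
```

```bash
python3 -c "
from h import *
s=show(); im=read_camera('wrist'); cv2.imwrite('pics/w2.png',im[:,:,::-1])"
```

```text
t 2.2 pos [ 0.5605 -0.1247  0.0815] clamp [ 0.0013 -0.0734] yang 3.16 tilt 0.1 F [ 0.35 -0.69  0.53] w 0.447 q [-0.26  0.21  1.96 -0.    0.96 -0.32]
```

View pics/w2.png

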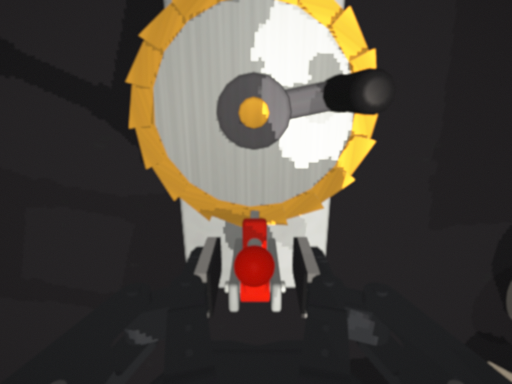

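```bash
python3 -c "
from h import *
s=show(); c=cam('wrist',s); X=onz(c,254.5,266,.1); print(X,toclamp(X))
print(plan(np.r_[cl(0.0,-.0713),.0795],YAW))"
```

```text
t 2.25 pos [ 0.561  -0.1246  0.0821] clamp [ 0.0019 -0.0734] yang 3.17 tilt 0.17 F [-0.55  0.24  0.1 ] w 0.45 q [-0.26  0.21  1.96 -0.    0.96 -0.32]
[ 0.55964597 -0.12385101  0.1       ] (np.float64(0.0005339071278502279), np.float64(-0.07251114722955973))
[ 0.0021 -0.0019  0.0026  0.0009  0.0003 -0.0013]
```

Request:
apply_moves([
  [[0.001, -0.001, 0.002, 0, 0, -0.001, 0.2], [0.001, -0.001, 0.002, 0, 0, -0.001, 0.5], [0.001, -0.001, 0.002, 0, 0, -0.001, 1], [0.001, -0.001, 0.002, 0, 0, -0.001, 1], [0.001, -0.001, 0.002, 0, 0, -0.001, 1], [0.001, -0.001, 0.002, 0, 0, -0.001, 1], [0.001, -0.001, 0.002, 0, 0, -0.001, 1], [0.001, -0.001, 0.002, 0, 0, -0.001, 1]],
], force=25)

```text
time: 2.92
tool_pos: [0.5591, -0.1228, 0.0795]
tcp_rot: [2.154, 2.286, 0.0]
wrist_force: [-1.9, 0.2, 6.0]
width: 0.215
```

```bash
python3 -c "
from h import *
s=show()
P=s['tool_pos']; b=np.array(toclamp(P)); r=.0495
a0=np.arctan2(.034,.036)
Rm=R.from_rotvec(s['tcp_rot']).as_matrix()
for d in np.linspace(0,1.75,17)[1:]:
    dy=r*(np.cos(a0+d)-np.cos(a0)); dz=r*(np.sin(a0+d)-np.sin(a0))
    print(round(d,2),(Rm.T@np.r_[dy*CY,dz]).round(4))
"
```

```text
t 2.92 pos [ 0.5591 -0.1228  0.0795] clamp [ 0.     -0.0715] yang 3.41 tilt 0.04 F [-1.86  0.2   6.02] w 0.215 q [-0.26  0.21  1.97 -0.    0.96 -0.32]
0.11 [-0.0039  0.     -0.0037]
0.22 [-0.0082  0.     -0.007 ]
0.33 [-0.0129  0.     -0.0098]
0.44 [-0.0178  0.     -0.012 ]
0.55 [-0.0229  0.     -0.0137]
0.66 [-0.0282  0.     -0.0149]
0.77 [-0.0336  0.     -0.0154]
0.88 [-0.039   0.     -0.0154]
0.98 [-0.0444  0.     -0.0148]
1.09 [-0.0497  0.     -0.0136]
1.2 [-0.0548  0.     -0.0118]
1.31 [-0.0597  0.     -0.0095]
1.42 [-0.0643  0.     -0.0066]
1.53 [-0.0685  0.     -0.0033]
1.64 [-0.0724  0.      0.0005]
1.75 [-0.0758 -0.      0.0047]
```

Request:
apply_moves([
  [[-0.004, 0, -0.004, 0, 0, 0, 1], [-0.008, 0, -0.007, 0, 0, 0, 1], [-0.013, 0, -0.01, 0, 0, 0, 1], [-0.018, 0, -0.012, 0, 0, 0, 1], [-0.023, 0, -0.0135, 0, 0, 0, 1], [-0.028, 0, -0.015, 0, 0, 0, 1], [-0.0335, 0, -0.0155, 0, 0, 0, 1], [-0.039, 0, -0.0155, 0, 0, 0, 1]],
])

```text
time: 3.58
tool_pos: [0.5613, -0.1625, 0.0941]
tcp_rot: [2.155, 2.286, 0.0]
wrist_force: [0.3, 2.2, 0.3]
width: 0.209
```

```bash
python3 -c "
from h import *
s=show(); im=read_camera('wrist'); cv2.imwrite('pics/w3.png',im[:,:,::-1])"
```

```text
t 3.58 pos [ 0.5613 -0.1625  0.0941] clamp [-1.000e-04 -1.112e-01] yang 3.38 tilt 0.03 F [0.25 2.25 0.25] w 0.209 q [-0.32  0.22  1.93 -0.    0.99 -0.38]
```

View pics/w3.png

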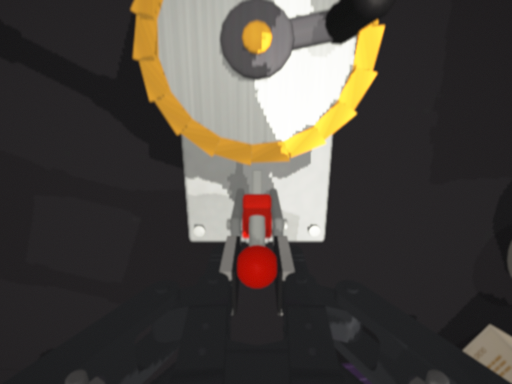

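The ball is held between the pads (257,266) and the pawl toe is out of the wheel. Next I'll carry it right over.

Request:
apply_moves([
  [[-0.0055, 0, 0.0005, 0, 0, 0, 1], [-0.0105, 0, 0.002, 0, 0, 0, 1], [-0.016, 0, 0.0035, 0, 0, 0, 1], [-0.0205, 0, 0.006, 0, 0, 0, 1], [-0.0255, 0, 0.009, 0, 0, 0, 1], [-0.0295, 0, 0.012, 0, 0, 0, 1], [-0.0335, 0, 0.016, 0, 0, 0, 1], [-0.0345, 0, 0.0175, 0, 0, 0, 1]],
])

```text
time: 4.3
tool_pos: [0.5633, -0.1976, 0.076]
tcp_rot: [2.154, 2.285, -0.001]
wrist_force: [-1.2, -3.0, 5.3]
width: 0.213
```

```bash
python3 -c "
from h import *
s=show()"
```

```text
t 4.3 pos [ 0.5633 -0.1976  0.076 ] clamp [-0.0002 -0.1463] yang 3.38 tilt 0.09 F [-1.2  -2.96  5.34] w 0.213 q [-0.38  0.26  1.92 -0.    0.97 -0.44]
```

Request:
apply_moves([
  [[0, 0, 0, 0, 0, 0, 0.3], [0, 0, 0, 0, 0, 0, 0], [0, 0, 0, 0, 0, 0, -0.2], [0, 0, 0, 0, 0, 0, -0.2], [0, 0, -0.02, 0, 0, 0, -0.2], [0, 0, -0.05, 0, 0, 0, -0.2], [0, 0, -0.09, 0, 0, 0, 0], [0, 0, -0.11, 0, 0, 0, 0]],
])

```text
time: 4.97
tool_pos: [0.5648, -0.1963, 0.1906]
tcp_rot: [2.151, 2.284, 0.003]
wrist_force: [1.0, -1.0, 1.0]
width: 0.5
```

```bash
python3 -c "
from h import *
s=show(); im=read_camera('wrist'); cv2.imwrite('pics/w4.png',im[:,:,::-1])
c=cam('wrist',s)
print('expected ball',proj(c,np.r_[cl(0,-.146),.095]))"
```

```text
t 4.97 pos [ 0.5648 -0.1963  0.1906] clamp [ 0.0014 -0.1452] yang 3.42 tilt 0.27 F [ 0.96 -1.04  1.01] w 0.5 q [-0.38  0.15  1.82  0.    1.17 -0.44]
expected ball (np.float64(254.830942653053), np.float64(195.35566374155837))
```

View pics/w4.png

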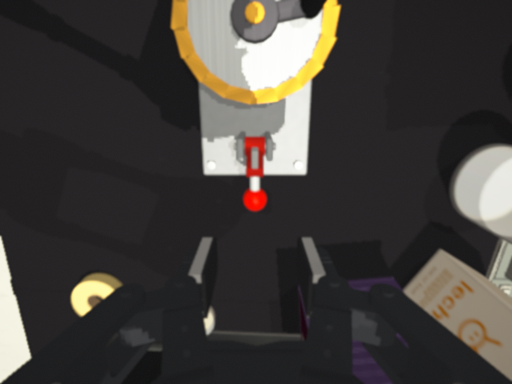

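The pawl now lies over away from the wheel, with its ball at (255,200) beyond the bed's edge, and it stays there. Next is the crank.

```bash
python3 -c "
from h import *
s=show(); print(plan([.601,-.040,.19],np.radians(-75)))"
```

```text
t 5.02 pos [ 0.5671 -0.1972  0.1947] clamp [ 0.0036 -0.1462] yang 3.42 tilt 0.66 F [ 2.2  -0.54  2.1 ] w 0.501 q [-0.38  0.14  1.82  0.    1.17 -0.44]
[ 0.155   0.0432  0.0044  0.0038 -0.001   0.4357]
```

Request:
apply_moves([
  [[0.02, 0.005, 0, 0, 0, 0.039, 0], [0.045, 0.012, 0, 0, 0, 0.078, 0], [0.07, 0.02, 0, 0, 0, 0.117, 0], [0.1, 0.027, 0, 0, 0, 0.156, 0], [0.125, 0.034, 0, 0, 0, 0.195, 0], [0.14, 0.038, 0, 0, 0, 0.234, 0], [0.15, 0.041, 0, 0, 0, 0.273, 0], [0.155, 0.043, 0, 0, 0, 0.312, 0]],
])

```text
time: 5.68
tool_pos: [0.5968, -0.0366, 0.1858]
tcp_rot: [-2.978, -0.997, 0.001]
wrist_force: [0.8, -0.4, 0.1]
width: 0.499
```

```bash
python3 -c "
from h import *
s=show(); print(plan([.601,-.040,.19],np.radians(-75)))"
```

```text
t 5.68 pos [ 0.5968 -0.0366  0.1858] clamp [0.0428 0.0124] yang -52.99 tilt 0.05 F [ 0.83 -0.38  0.05] w 0.499 q [-0.1   0.15  1.82  0.    1.17  0.82]
[ 1.300e-03  5.300e-03 -4.200e-03 -3.000e-04  1.000e-04  1.223e-01]
```

Request:
apply_moves([
  [[0, 0.002, 0, 0, 0, 0.03, 0], [0, 0.004, 0, 0, 0, 0.06, 0], [0.001, 0.005, 0, 0, 0, 0.09, 0], [0.001, 0.005, 0, 0, 0, 0.122, 0], [0.001, 0.005, 0, 0, 0, 0.122, 0], [0.001, 0.005, 0, 0, 0, 0.122, 0], [0.001, 0.005, 0, 0, 0, 0.122, 0], [0.001, 0.005, 0, 0, 0, 0.122, 0]],
])

```text
time: 6.35
tool_pos: [0.6006, -0.0421, 0.1862]
tcp_rot: [-3.113, -0.42, 0.0]
wrist_force: [0.2, -0.0, -0.4]
width: 0.504
```

```bash
python3 -c "
from h import *
s=show(); im=read_camera('wrist'); cv2.imwrite('pics/w5.png',im[:,:,::-1])
c=cam('wrist',s)
print('expected post top',proj(c,[.6017,-.0389,.110]),'axis',proj(c,np.r_[cl(0,0),.07]))"
```

```text
t 6.35 pos [ 0.6006 -0.0421  0.1862] clamp [0.0463 0.0067] yang -74.63 tilt 0.02 F [ 0.21 -0.01 -0.41] w 0.504 q [-0.11  0.16  1.81  0.    1.17  1.19]
expected post top (np.float64(252.33463608790805), np.float64(200.2262003967841)) axis (np.float64(252.82463462138068), np.float64(233.84965269000756))
```

View pics/w5.png

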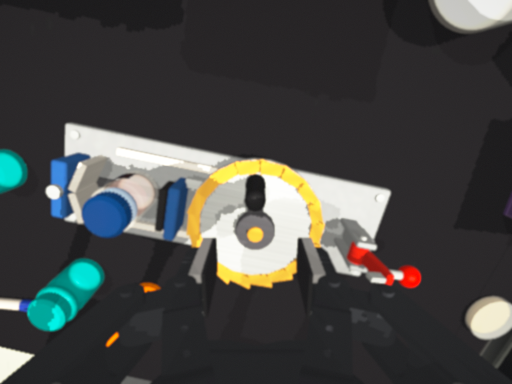

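```bash
python3 -c "
from h import *
im=cv2.imread('pics/w5.png'); cv2.imwrite('pics/w5c.png',cv2.resize(im[145:300,175:340],None,fx=3.8,fy=3.8,interpolation=cv2.INTER_CUBIC))
s=show(); c=cam('wrist',s)
for z in (.068,.110): print(z,proj(c,np.r_[.6008,-.0395,z]))
"
```

```text
t 6.4 pos [ 0.6006 -0.0422  0.1863] clamp [0.0463 0.0066] yang -74.65 tilt 0.01 F [-0.09  0.23 -0.05] w 0.5 q [-0.11  0.16  1.81  0.    1.17  1.19]
0.068 (np.float64(253.26383405602812), np.float64(186.29759782829734))
0.11 (np.float64(252.69462968567757), np.float64(201.47755414883073))
```

View pics/w5c.png

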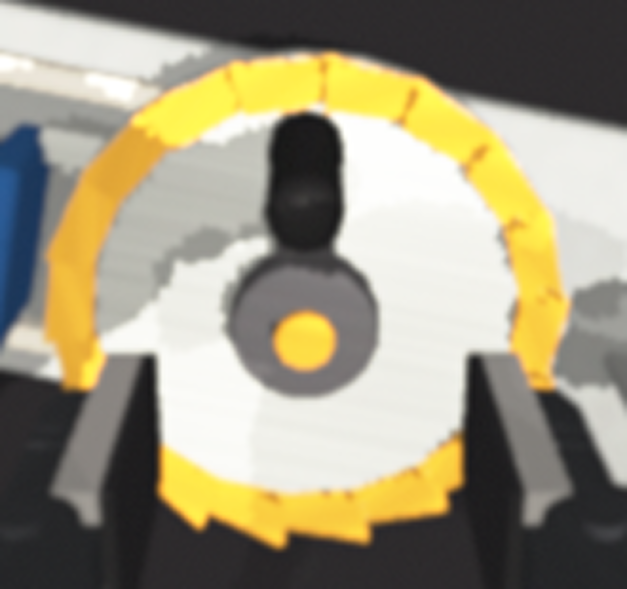

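```bash
python3 -c "
from h import *
s=show(); c=cam('wrist',s)
for n,u,v,z in (('post',254.8,199.2,.110),('hub',255,234.5,.07),('ball',411,277,.095)):
  X=onz(c,u,v,z); k=np.array(toclamp(X)); print(n,X,k,np.hypot(*k),np.degrees(np.arctan2(k[1],k[0])))
"
```

```text
t 6.4 pos [ 0.6006 -0.0422  0.1863] clamp [0.0463 0.0066] yang -74.65 tilt 0.01 F [-0.09  0.23 -0.05] w 0.5 q [-0.11  0.16  1.81  0.    1.17  1.19]
post [ 0.60307785 -0.04060327  0.11      ] [0.04884051 0.00800584] 0.04949231576806739 9.309020883994299
hub [ 0.55471677 -0.05375251  0.07      ] [-0.00021706 -0.00224357] 0.002254044892142565 -95.52602694880183
ball [ 0.56245475 -0.20271453  0.095     ] [-0.00135313 -0.15140211] 0.15140815525491877 -90.51205849580099
```

```bash
sed -i 's/^AX=.*; YAW/AX=np.array([.5548,-.0525]); YAW/' h.py; python3 -c "
from h import *
s=show(); print(plan([.6003,-.0405,.076],np.radians(-74.7)))"
```

```text
t 6.4 pos [ 0.6006 -0.0422  0.1863] clamp [0.0464 0.0076] yang -74.65 tilt 0.01 F [-0.09  0.23 -0.05] w 0.5 q [-0.11  0.16  1.81  0.    1.17  1.19]
[ 1.000e-04 -1.700e-03  1.103e-01 -0.000e+00  0.000e+00  3.000e-04]
```

Request:
apply_moves([
  [[0, -0.0015, 0.03, 0, 0, 0, 0], [0, -0.0015, 0.055, 0, 0, 0, 0], [0, -0.0015, 0.075, 0, 0, 0, 0], [0, -0.0015, 0.09, 0, 0, 0, 0], [0, -0.0015, 0.1, 0, 0, 0, 0], [0, -0.0015, 0.107, 0, 0, 0, 0.1], [0, -0.0015, 0.11, 0, 0, 0, 0.2], [0, -0.0015, 0.11, 0, 0, 0, 0.3]],
])

```text
time: 7.07
tool_pos: [0.6003, -0.0408, 0.0762]
tcp_rot: [-3.114, -0.418, 0.0]
wrist_force: [0.2, -0.5, 1.0]
width: 0.354
```

```bash
python3 -c "
from h import *
s=show(); im=read_camera('wrist'); cv2.imwrite('pics/w6.png',im[:,:,::-1])"
```

```text
t 7.07 pos [ 0.6003 -0.0408  0.0762] clamp [0.0462 0.009 ] yang -74.72 tilt 0.02 F [ 0.17 -0.49  0.98] w 0.354 q [-0.11  0.27  1.9   0.    0.97  1.19]
```

View pics/w6.png

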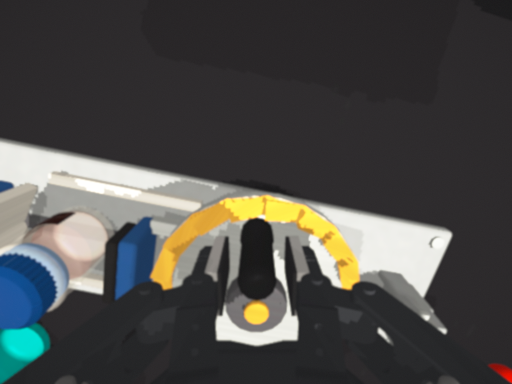

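Request:
apply_moves([
  [[0, 0, 0, 0, 0, 0, 0.45], [0, -0.0024, 0, 0, 0, -0.016, 0.45], [-0.0002, -0.0047, 0, 0, 0, -0.032, 0.45], [-0.0005, -0.007, 0, 0, 0, -0.048, 0.45], [-0.0009, -0.0093, 0, 0, 0, -0.064, 0.45], [-0.0015, -0.0116, 0, 0, 0, -0.08, 0.45], [-0.0021, -0.0139, 0, 0, 0, -0.0955, 0.45], [-0.0029, -0.0161, 0, 0, 0, -0.1115, 0.45]],
])

```text
time: 7.78
tool_pos: [0.5956, -0.0288, 0.0778]
tcp_rot: [2.986, 0.956, 0.006]
wrist_force: [3.7, -8.1, -4.6]
width: 0.272
```

```bash
cat >> h.py <<'E'
def st2():
    s=readout.read_state(); Rm=R.from_rotvec(s['tcp_rot']).as_matrix(); d=s['tool_pos'][:2]-AX
    f=Rm.T@s['wrist_force']
    print('t',round(s['time'],2),'r',round(np.hypot(*d)*1e3,1),'ang',round(np.arctan2(d[1],d[0]),4),'yang+90',round(np.arctan2(Rm[1,1],Rm[0,1])+np.pi/2,4),'z',s['tool_pos'][2].round(4),'Ftool',f.round(2),'torq',(Rm.T@s['torque']).round(3),'w',round(s['width'],3)); return s
E
python3 -c "
from h import *
st2(); im=read_camera('wrist'); cv2.imwrite('pics/w7.png',im[:,:,::-1]); st2()"
```

```text
t 7.78 r 47.2 ang 0.5269 yang+90 0.6199 z 0.0778 Ftool [-1.7   8.77  4.66] torq [-1.405 -0.304 -0.045] w 0.272
t 7.83 r 47.3 ang 0.5427 yang+90 0.6222 z 0.0778 Ftool [0.03 5.89 1.92] torq [-1.095 -0.211  0.005] w 0.275
```

View pics/w7.png

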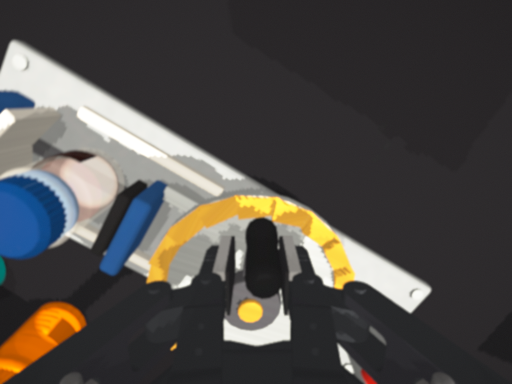

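Request:
apply_moves([
  [[0, -0.0024, 0, 0, 0, -0.016, 0.45], [-0.0002, -0.0047, 0, 0, 0, -0.032, 0.45], [-0.0005, -0.007, 0, 0, 0, -0.048, 0.45], [-0.0009, -0.0093, 0, 0, 0, -0.064, 0.45], [-0.0015, -0.0116, 0, 0, 0, -0.08, 0.45], [-0.0021, -0.0139, 0, 0, 0, -0.0955, 0.45], [-0.0029, -0.0161, 0, 0, 0, -0.1115, 0.45], [-0.0037, -0.0183, 0, 0, 0, -0.127, 0.45]],
])

```text
time: 8.5
tool_pos: [0.5834, -0.0152, 0.0779]
tcp_rot: [2.737, 1.529, 0.009]
wrist_force: [8.4, -6.6, -7.6]
width: 0.271
```

```bash
python3 -c "
from h import *
st2(); im=read_camera('wrist'); cv2.imwrite('pics/w8.png',im[:,:,::-1]); st2()"
```

```text
t 8.5 r 47.0 ang 0.917 yang+90 1.0188 z 0.0779 Ftool [-1.25 10.51  7.69] torq [-1.491 -0.195  0.015] w 0.271
t 8.55 r 47.1 ang 0.9344 yang+90 1.0209 z 0.0778 Ftool [0.07 8.1  5.21] torq [-1.099  0.024 -0.014] w 0.272
```

View pics/w8.png

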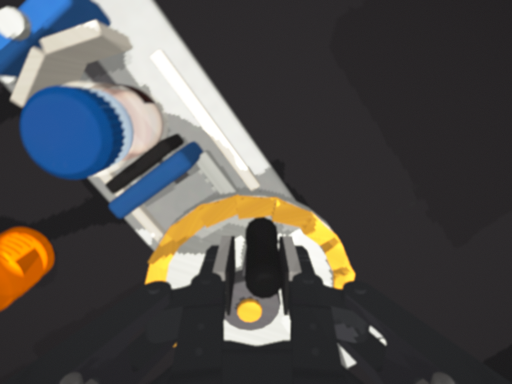

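Request:
apply_moves([
  [[0, -0.0012, 0, 0, 0, -0.008, 0.45], [-0.0001, -0.0023, 0, 0, 0, -0.016, 0.45], [-0.0001, -0.0035, 0, 0, 0, -0.024, 0.45], [-0.0002, -0.0047, 0, 0, 0, -0.032, 0.45], [-0.0004, -0.0059, 0, 0, 0, -0.04, 0.45], [-0.0005, -0.007, 0, 0, 0, -0.048, 0.45], [-0.0007, -0.0082, 0, 0, 0, -0.056, 0.45], [-0.0009, -0.0093, 0, 0, 0, -0.064, 0.45]],
])

```text
time: 9.22
tool_pos: [0.5755, -0.0105, 0.078]
tcp_rot: [2.571, 1.794, 0.01]
wrist_force: [8.6, -4.1, -6.4]
width: 0.273
```

```bash
python3 -c "
from h import *
st2(); im=read_camera('wrist'); cv2.imwrite('pics/w9.png',im[:,:,::-1]); st2()"
```

```text
t 9.22 r 46.9 ang 1.1135 yang+90 1.2184 z 0.078 Ftool [-0.85  9.38  6.5 ] torq [-1.392 -0.182  0.   ] w 0.273
t 9.27 r 46.9 ang 1.1208 yang+90 1.2195 z 0.078 Ftool [-0.58  8.83  5.99] torq [-1.266 -0.023  0.029] w 0.269
```

View pics/w9.png

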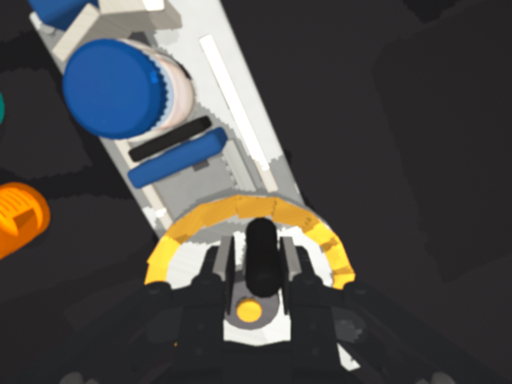

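Request:
apply_moves([
  [[0, -0.0012, 0, 0, 0, -0.008, 0.45], [-0.0001, -0.0023, 0, 0, 0, -0.016, 0.45], [-0.0001, -0.0035, 0, 0, 0, -0.024, 0.45], [-0.0002, -0.0047, 0, 0, 0, -0.032, 0.45], [-0.0004, -0.0059, 0, 0, 0, -0.04, 0.45], [-0.0005, -0.007, 0, 0, 0, -0.048, 0.45], [-0.0007, -0.0082, 0, 0, 0, -0.056, 0.45], [-0.0009, -0.0093, 0, 0, 0, -0.064, 0.45]],
])

```text
time: 9.93
tool_pos: [0.567, -0.0074, 0.0782]
tcp_rot: [2.377, 2.042, 0.011]
wrist_force: [10.1, -1.5, -7.8]
width: 0.276
```

```bash
python3 -c "
from h import *
st2(); im=read_camera('wrist'); cv2.imwrite('pics/w10.png',im[:,:,::-1]); st2()"
```

```text
t 9.93 r 46.7 ang 1.3057 yang+90 1.4192 z 0.0782 Ftool [ 0.08 10.08  7.9 ] torq [-1.49  -0.022 -0.005] w 0.276
t 9.98 r 46.8 ang 1.3144 yang+90 1.4204 z 0.0782 Ftool [0.54 8.14 5.75] torq [-1.255  0.081  0.027] w 0.275
```

View pics/w10.png

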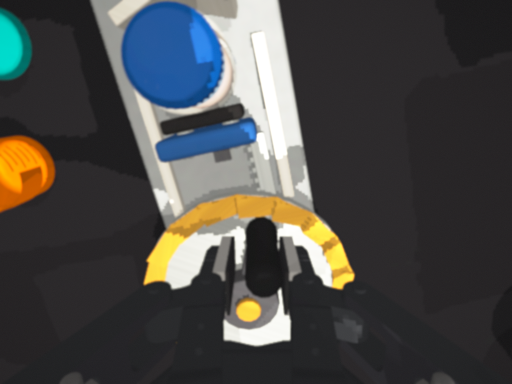

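Request:
apply_moves([
  [[0, -0.0009, 0, 0, 0, -0.006, 0.45], [0, -0.0018, 0, 0, 0, -0.012, 0.45], [-0.0001, -0.0026, 0, 0, 0, -0.018, 0.45], [-0.0001, -0.0035, 0, 0, 0, -0.024, 0.45], [-0.0002, -0.0044, 0, 0, 0, -0.03, 0.45], [-0.0003, -0.0053, 0, 0, 0, -0.036, 0.45], [-0.0004, -0.0062, 0, 0, 0, -0.042, 0.45], [-0.0005, -0.007, 0, 0, 0, -0.048, 0.45]],
])

```text
time: 10.65
tool_pos: [0.5602, -0.0062, 0.0783]
tcp_rot: [2.217, 2.214, 0.012]
wrist_force: [11.0, 0.1, -8.5]
width: 0.274
```

```bash
python3 -c "
from h import *
st2(); im=read_camera('wrist'); cv2.imwrite('pics/w11.png',im[:,:,::-1]); st2()"
```

```text
t 10.65 r 46.6 ang 1.4542 yang+90 1.5695 z 0.0783 Ftool [ 0.07 10.88  8.6 ] torq [-1.473  0.119 -0.026] w 0.274
t 10.7 r 46.7 ang 1.4602 yang+90 1.5704 z 0.0783 Ftool [0.7  9.74 7.02] torq [-1.398  0.124 -0.067] w 0.271
```

Request:
apply_moves([
  [[0, -0.0009, 0, 0, 0, -0.006, 0.45], [0, -0.0018, 0, 0, 0, -0.012, 0.45], [-0.0001, -0.0026, 0, 0, 0, -0.018, 0.45], [-0.0001, -0.0035, 0, 0, 0, -0.024, 0.45], [-0.0002, -0.0044, 0, 0, 0, -0.03, 0.45], [-0.0003, -0.0053, 0, 0, 0, -0.036, 0.45], [-0.0004, -0.0062, 0, 0, 0, -0.042, 0.45], [-0.0005, -0.007, 0, 0, 0, -0.048, 0.45]],
])

```text
time: 11.37
tool_pos: [0.5533, -0.006, 0.0784]
tcp_rot: [2.045, 2.375, 0.012]
wrist_force: [10.1, 3.1, -7.3]
width: 0.279
```

```bash
python3 -c "
from h import *
st2(); im=read_camera('wrist'); cv2.imwrite('pics/w12.png',im[:,:,::-1]); st2()"
```

```text
t 11.37 r 46.6 ang 1.6035 yang+90 1.7201 z 0.0784 Ftool [ 1.61 10.33  7.39] torq [-1.561  0.256 -0.048] w 0.279
t 11.42 r 46.6 ang 1.6093 yang+90 1.721 z 0.0784 Ftool [2.27 9.36 5.62] torq [-1.452  0.335 -0.002] w 0.276
```

View pics/w12.png

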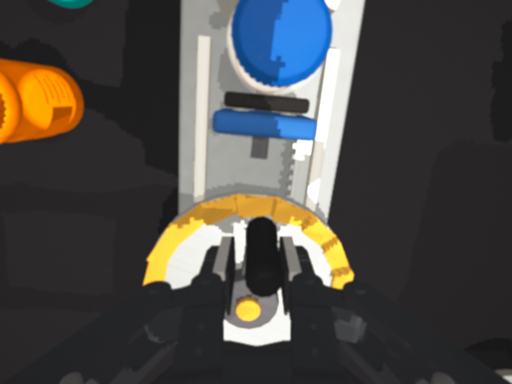

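Request:
apply_moves([
  [[0, -0.0009, 0, 0, 0, -0.006, 0.45], [0, -0.0018, 0, 0, 0, -0.012, 0.45], [-0.0001, -0.0026, 0, 0, 0, -0.018, 0.45], [-0.0001, -0.0035, 0, 0, 0, -0.024, 0.45], [-0.0002, -0.0044, 0, 0, 0, -0.03, 0.45], [-0.0003, -0.0053, 0, 0, 0, -0.036, 0.45], [-0.0004, -0.0062, 0, 0, 0, -0.042, 0.45], [-0.0005, -0.007, 0, 0, 0, -0.048, 0.45]],
])

```text
time: 12.08
tool_pos: [0.5463, -0.0067, 0.0785]
tcp_rot: [1.86, 2.522, 0.013]
wrist_force: [10.1, 5.9, -7.5]
width: 0.275
```

```bash
python3 -c "
from h import *
st2(); im=read_camera('scene'); cv2.imwrite('pics/s13.png',cv2.resize(im[165:265,165:300,::-1],None,fx=5.9,fy=5.9,interpolation=cv2.INTER_CUBIC)); st2()"
```

```text
t 12.08 r 46.5 ang 1.7541 yang+90 1.8707 z 0.0785 Ftool [ 2.62 11.31  7.65] torq [-1.615  0.466  0.   ] w 0.275
t 12.13 r 46.6 ang 1.7606 yang+90 1.8716 z 0.0784 Ftool [3.03 9.91 5.01] torq [-1.49   0.477 -0.028] w 0.277
```

View pics/s13.png

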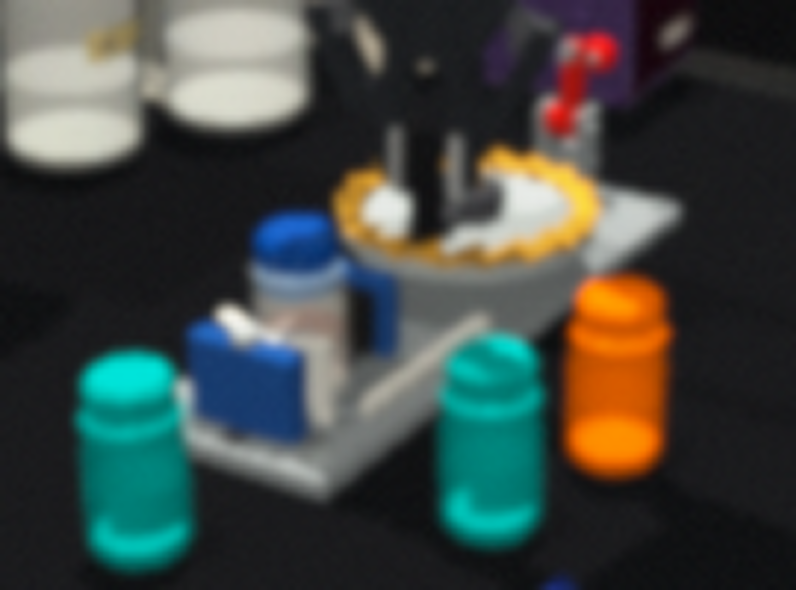

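Request:
apply_moves([
  [[0, -0.0006, 0, 0, 0, -0.004, 0.45], [0, -0.0012, 0, 0, 0, -0.008, 0.45], [0, -0.0018, 0, 0, 0, -0.012, 0.45], [-0.0001, -0.0024, 0, 0, 0, -0.016, 0.45], [-0.0001, -0.0029, 0, 0, 0, -0.02, 0.45], [-0.0001, -0.0035, 0, 0, 0, -0.024, 0.45], [-0.0002, -0.0041, 0, 0, 0, -0.028, 0.45], [-0.0002, -0.0047, 0, 0, 0, -0.032, 0.45]],
])

```text
time: 12.8
tool_pos: [0.5417, -0.0079, 0.0784]
tcp_rot: [1.732, 2.613, 0.013]
wrist_force: [9.5, 7.8, -5.6]
width: 0.273
```

```bash
python3 -c "
from h import *
st2(); im=read_camera('wrist'); cv2.imwrite('pics/w14.png',im[:,:,::-1]); st2()"
```

```text
t 12.8 r 46.5 ang 1.857 yang+90 1.9708 z 0.0784 Ftool [ 3.54 11.71  5.72] torq [-1.682  0.535 -0.061] w 0.273
t 12.85 r 46.6 ang 1.8616 yang+90 1.9714 z 0.0784 Ftool [ 3.47 10.2   5.14] torq [-1.546  0.525 -0.086] w 0.273
```

View pics/w14.png

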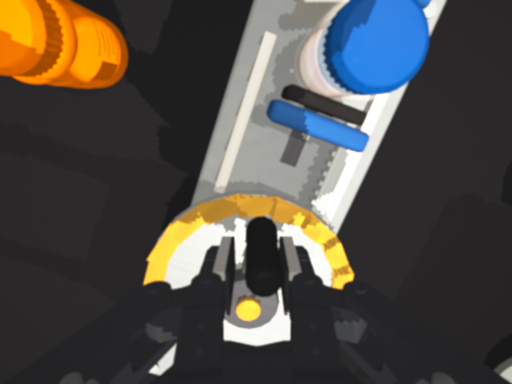

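Request:
apply_moves([
  [[0, -0.0006, 0, 0, 0, -0.004, 0.45], [0, -0.0012, 0, 0, 0, -0.008, 0.45], [0, -0.0018, 0, 0, 0, -0.012, 0.45], [-0.0001, -0.0024, 0, 0, 0, -0.016, 0.45], [-0.0001, -0.0029, 0, 0, 0, -0.02, 0.45], [-0.0001, -0.0035, 0, 0, 0, -0.024, 0.45], [-0.0002, -0.0041, 0, 0, 0, -0.028, 0.45], [-0.0002, -0.0047, 0, 0, 0, -0.032, 0.45]],
])

```text
time: 13.52
tool_pos: [0.5376, -0.0094, 0.0784]
tcp_rot: [1.599, 2.696, 0.014]
wrist_force: [10.7, 10.0, -7.0]
width: 0.274
```

```bash
cat >> h.py <<'E'
def tang():
    s=st2(); Rm=R.from_rotvec(s['tcp_rot']).as_matrix()
    g=(.085*s['width'])/2-.009
    p=s['tool_pos'][:2]+Rm[:2,1]*g   # post centre (touching the +y pad)
    d=p-AX; M=-(d[0]*s['wrist_force'][1]-d[1]*s['wrist_force'][0])
    print('  post ang',round(np.arctan2(d[1],d[0]),4),'r',round(np.hypot(*d)*1e3,1),'Ft',round(M/.047,2))
    return s
E
python3 -c "
from h import *
tang(); im=read_camera('wrist'); cv2.imwrite('pics/w15.png',im[:,:,::-1]); tang()"
```

```text
t 13.52 r 46.4 ang 1.9501 yang+90 2.071 z 0.0784 Ftool [ 3.71 14.1   7.15] torq [-1.988  0.558 -0.016] w 0.274
  post ang 1.8936 r 46.8 Ft 13.26
t 13.57 r 46.5 ang 1.9535 yang+90 2.0717 z 0.0784 Ftool [ 2.93 12.69  5.76] torq [-1.886  0.568 -0.097] w 0.272
  post ang 1.8996 r 46.8 Ft 12.02
```

View pics/w15.png

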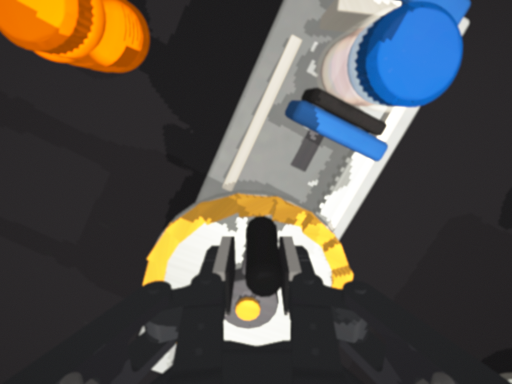

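Request:
apply_moves([
  [[0, -0.0005, 0, 0, 0, -0.003, 0.45], [0, -0.001, 0, 0, 0, -0.006, 0.45], [0, -0.0014, 0, 0, 0, -0.0095, 0.45], [0, -0.0019, 0, 0, 0, -0.0125, 0.45], [-0.0001, -0.0024, 0, 0, 0, -0.016, 0.45], [-0.0001, -0.0028, 0, 0, 0, -0.019, 0.45], [-0.0001, -0.0033, 0, 0, 0, -0.0225, 0.45], [-0.0001, -0.0038, 0, 0, 0, -0.0255, 0.45]],
])

```text
time: 14.23
tool_pos: [0.535, -0.0108, 0.0785]
tcp_rot: [1.49, 2.756, 0.015]
wrist_force: [12.7, 11.3, -8.9]
width: 0.276
```

```bash
python3 -c "
from h import *
tang(); im=read_camera('wrist'); cv2.imwrite('pics/w16.png',im[:,:,::-1]); tang()"
```

```text
t 14.23 r 46.2 ang 2.0131 yang+90 2.1507 z 0.0785 Ftool [ 2.53 16.74  9.09] torq [-2.452  0.507 -0.063] w 0.276
  post ang 1.9552 r 46.6 Ft 15.91
t 14.28 r 46.2 ang 2.0155 yang+90 2.1512 z 0.0784 Ftool [ 2.96 16.53  8.47] torq [-2.403  0.512 -0.043] w 0.278
  post ang 1.9558 r 46.7 Ft 15.64
```

Request:
apply_moves([
  [[0, -0.0003, 0, 0, 0, -0.0015, 0.45], [0, -0.0005, 0, 0, 0, -0.003, 0.45], [0, -0.0007, 0, 0, 0, -0.0045, 0.45], [0, -0.0009, 0, 0, 0, -0.006, 0.45], [0, -0.0011, 0, 0, 0, -0.0075, 0.45], [0, -0.0013, 0, 0, 0, -0.0085, 0.45], [0, -0.0015, 0, 0, 0, -0.0095, 0.45], [0, -0.0016, 0, 0, 0, -0.011, 0.45]],
])

```text
time: 14.95
tool_pos: [0.534, -0.0114, 0.0785]
tcp_rot: [1.442, 2.781, 0.016]
wrist_force: [13.1, 13.1, -9.9]
width: 0.279
```

```bash
python3 -c "
from h import *
tang(); im=read_camera('wrist'); cv2.imwrite('pics/w17.png',im[:,:,::-1]); tang()"
```

```text
t 14.95 r 46.1 ang 2.0387 yang+90 2.1849 z 0.0785 Ftool [ 3.16 18.08 10.15] torq [-2.689  0.446 -0.038] w 0.279
  post ang 1.9782 r 46.6 Ft 17.02
t 15.0 r 46.1 ang 2.0387 yang+90 2.1851 z 0.0785 Ftool [ 2.64 17.38  9.21] torq [-2.674  0.491  0.03 ] w 0.277
  post ang 1.9801 r 46.5 Ft 16.45
```

View pics/w17.png

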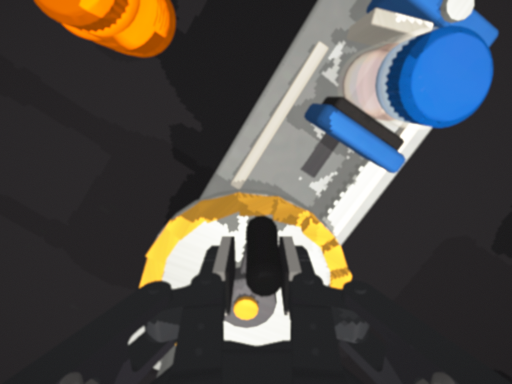

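Ft is about 16.5–17 N against a free-run value of about 10.4 N, which puts the grip near 14–15 N. I'll unload the arm, open, and check the forces before rising.

Request:
apply_moves([
  [[0, 0.002, 0, 0, 0, 0, 0.45], [0, 0.004, 0, 0, 0, 0, 0.45], [0, 0.006, 0, 0, 0, 0, 0.45], [0, 0.0075, 0, 0, 0, 0, 0.45], [0, 0.0075, 0, 0, 0, 0, 0.3], [0, 0.0075, 0, 0, 0, 0, 0.1], [0, 0.0075, 0, 0, 0, 0, 0], [0, 0.0075, 0, 0, 0, 0, 0]],
])

```text
time: 15.67
tool_pos: [0.534, -0.0104, 0.0763]
tcp_rot: [-1.445, -2.789, 0.0]
wrist_force: [0.9, 0.6, 0.1]
width: 0.495
```

```bash
python3 -c "
from h import *
tang(); im=read_camera('wrist'); cv2.imwrite('pics/w18.png',im[:,:,::-1]); tang()"
```

```text
t 15.67 r 47.0 ang 2.0302 yang+90 2.1858 z 0.0763 Ftool [-0.02  1.04 -0.15] torq [ 0.036  0.036 -0.001] w 0.495
  post ang 1.791 r 50.3 Ft 1.03
t 15.72 r 47.0 ang 2.0289 yang+90 2.1858 z 0.0763 Ftool [-0.25 -0.74 -0.45] torq [0.042 0.031 0.006] w 0.5
  post ang 1.786 r 50.4 Ft -0.62
```

View pics/w18.png

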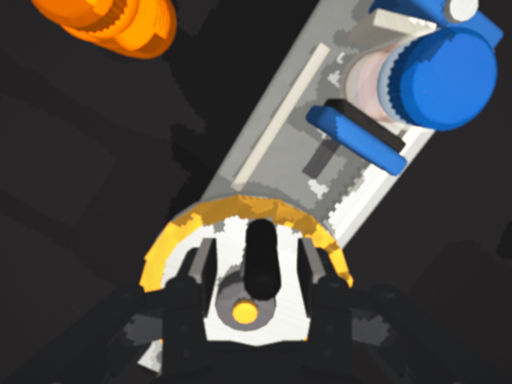

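The forces are zero and the post stands free between the open pads. Now I'll rise.

Request:
apply_moves([
  [[0, 0, -0.015, 0, 0, 0, 0], [0, 0, -0.035, 0, 0, 0, 0], [0, 0, -0.06, 0, 0, 0, 0], [0, 0, -0.085, 0, 0, 0, 0], [0, 0, -0.11, 0, 0, 0, 0], [0, 0, -0.125, 0, 0, 0, 0], [0, 0, -0.13, 0, 0, 0, 0], [0, 0, -0.13, 0, 0, 0, 0]],
])

```text
time: 16.38
tool_pos: [0.5353, -0.0104, 0.2081]
tcp_rot: [1.443, 2.787, 0.002]
wrist_force: [-0.7, 0.5, -0.3]
width: 0.499
```

```bash
python3 -c "
from h import *
s=st2(); im=read_camera('wrist'); cv2.imwrite('pics/w19.png',im[:,:,::-1]); 
im=read_camera('scene'); cv2.imwrite('pics/s19.png',cv2.resize(im[165:265,165:300,::-1],None,fx=5.9,fy=5.9,interpolation=cv2.INTER_CUBIC))
c=cam('wrist',s); print(proj(c,np.r_[cl(.047*np.cos(1.979-YAW),.047*np.sin(1.979-YAW)),.11]))"
```

```text
t 16.38 r 46.4 ang 2.0035 yang+90 2.1859 z 0.2081 Ftool [ 0.84 -0.3   0.28] torq [ 0.006 -0.025 -0.007] w 0.499
(np.float64(258.36468425984265), np.float64(193.35849368406238))
```

View pics/w19.png

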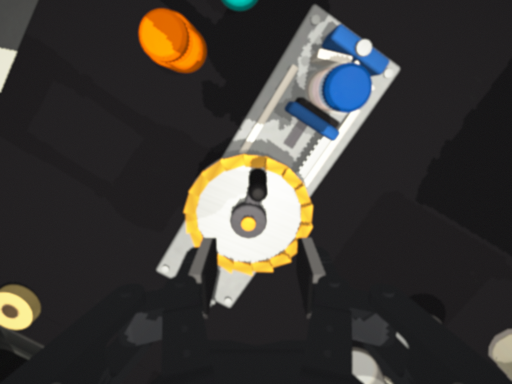

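View pics/s19.png

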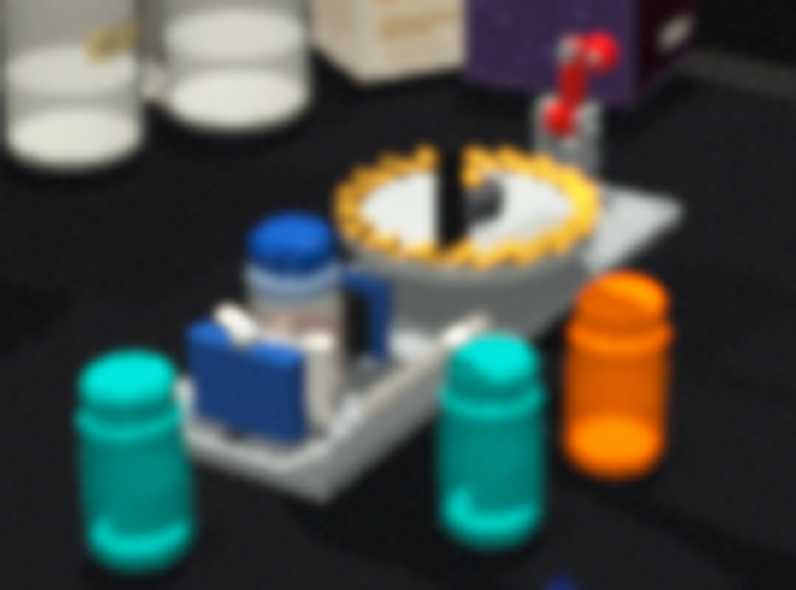

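```bash
python3 -c "
import cv2
im=cv2.imread('pics/w19.png'); cv2.imwrite('pics/w19c.png',cv2.resize(im[0:230,180:420],None,fx=2.6,fy=2.6,interpolation=cv2.INTER_CUBIC))"
```

```text
(no output)
```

View pics/w19c.png

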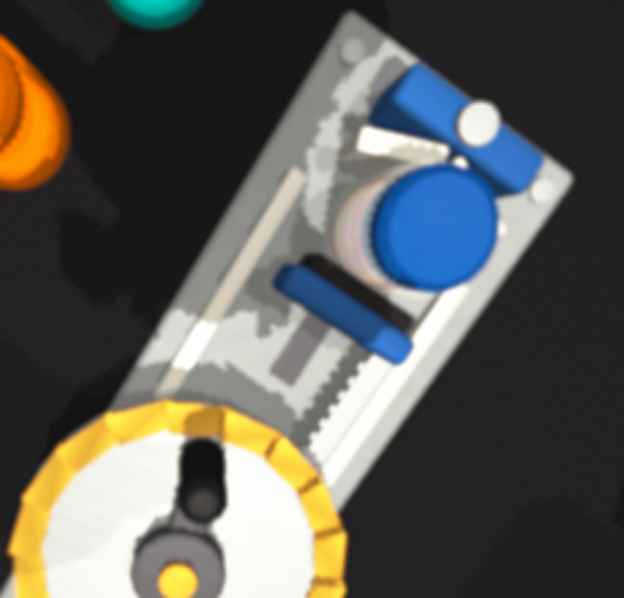

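The bottle stands upright in the V with the pad against it, the pawl is laid over, and the gripper is clear. I'm handing in.

```bash
python3 -c "
from h import *
print(bot.finish_job()); st2()"
```

```text
the job is handed in; nothing more can be done
None
the job is handed in; nothing more can be done
```

I laid the pawl over, wound the wheel until the jaw pressed the bottle into the end stop, and handed the job in at about 16.5 s. No verdict was reported.

- **Pawl:** I gripped its red ball, lifted it along its arc and let go at about y = -0.146 m in the clamp's frame (limit -0.125 m). Every later picture of it, including the last scene view, shows it still laid over.
- **Winding:** I pushed the crank post backward with a loose grip, turning it about 1.7 rad. The force needed at the post rose from about 10.4 N running free to about 16.5–17 N.
- **Grip:** That force rise means about 14 N on the bottle. Estimating from how far the wheel turned after contact gives about 16 N. Both are inside 7–21 N, but grip can't be measured directly.
- **Last checks:** After backing off, opening and rising, the wrist force was about zero and nothing was touched. The last pictures show the bottle upright between the pad and the V, and no bystander was touched at any point. I did not re-measure where the bystanders lie.
- **Disagreements:** The wrist and top cameras differed by about 2 mm along the clamp, so I used an average. The tool also trailed its command by 5–7 mm under load, so I relied on measured positions and forces.

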